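Unload the sample shaker with the left-hand hold-down

TASK

The bench shaker has finished its run. First back off its hold-down all the way: it has a left-hand thread, so it loosens clockwise (seen from above) and soon comes hard against its stop if turned the other way. Then turn the cam knob anticlockwise until the sprung bolt drops into the notch, draw the carriage fully out from under the clear hood by its handle, stand every sample pot that is on it upright on the floor of the white tray, and push the empty carriage fully home again, leaving the hold-down backed off, the bolt in its notch and everything else on the bench where it stands.

Things in the scene. Friction and masses are not known exactly. Their poses are not given: they have to be found in the camera images.
- shaker: the bench shaker, fixed, its place and yaw vary. Origin on the bench top, under the centre of the carriage when that is home; +y along the rails towards the closed end, the carriage comes out towards -y; +x away from the robot. A clear hood roof with aluminium edges lies over the home place: underside 112 mm, top 121 mm above the bench, x from -106 to +106 mm, y from -62 to +131 mm, on four corner posts 112 mm high. The base is 190 mm wide (x).
- holddown (a joint): the hold-down, a screw with a left-hand thread through the hood roof, turned by a grey T-bar on top. Angle in rad, growing CLOCKWISE seen from above; 0 = screwed down hard against its stop (it will not turn anticlockwise past it), 3.9 = backed off to its upper stop. It rises 2.4 mm per rad; its foot stands in a pocket of the carriage and holds it until about 2.8 rad. Turns stiffly (0.15 N m) and stays where it is left.
- holddown_bar (a point): centre of the hold-down's T-bar; it rises as the screw does (z 172 to 181 mm). The bar is 70 mm long, 14 mm wide and 24 mm high, along this point's own x axis, which turns with it; z up. Below the bar is only a 10 mm shaft with an 18 mm collar, 8 mm high, right under the bar. Its axis is at x -30, y +98 mm of the shaker. Roof 60 mm below it with a boss of 16 mm radius and 14 mm height on it.
- cam (a joint): the cam knob beside the near (robot) side of the hood: angle in rad, growing ANTICLOCKWISE seen from above, from 0 to 2.0. It starts between 0 and 0.4; near 1.7 rad the notch of its cam disc meets the bolt, which drops in and then holds the knob from turning further. Stays where it is left; about 0.1 N m to turn.
- cam_bar (a point): centre of the cam knob's grey bar, 64 mm long, 14 mm wide, 24 mm high (its centre 108 mm above the bench), along this point's own x axis, which turns with it; z up. A 10 mm shaft below, cam disc of radius 30 mm with top at 34 mm. Its axis is at x -165, y 0 mm of the shaker.
- bolt (a joint): the sprung bolt between cam and carriage, in m: about 0 = pushed out by the cam rim, standing between two lugs of the carriage and locking it; 0.010 = dropped into the notch of the cam, carriage free.
- carriage (a joint): travel of the carriage along its rails, in m: 0 = home under the hood, 0.185 = fully out (towards the shaker's -y). 2 N friction; stays where it is left. Locked by both hold-down and bolt.
- carriage_handle (a point): centre of the grey handle bar at the carriage's front end, 70 mm long along the shaker's x, 14 mm wide (along the rails), 24 mm high, its centre 92 mm above the bench, on a central 12 x 10 mm upright; moves with the carriage. Axes as the shaker's. At home it stands 63 mm outside the edge of the hood roof.
- carriage_deck (a point): centre of the top face of the carriage's deck (22 mm above the bench), which moves with it. The deck is 152 mm square inside a rim that stands 30 mm above it. Axes as the shaker's.
- tray: the empty open white tray for the pots, fixed, its place and yaw vary: 190 mm square, walls 4 mm thick and 30 mm high, floor 4 mm thick. Origin at the centre of its underside.
- pot1_mid (a point): a steel sample pot, 58 mm in diameter and 40 mm high, with a black upright knob (20 mm in diameter, 26 mm high) on its lid, 66 mm in all, 0.2 to 0.35 kg; between two and four of these stand on the carriage (None if absent). This point is on its axis, 33 mm above its underside, 7 mm below the lid's top; z up along the knob.
- pot2_mid (a point): a steel sample pot, 58 mm in diameter and 40 mm high, with a black upright knob (20 mm in diameter, 26 mm high) on its lid, 66 mm in all, 0.2 to 0.35 kg; between two and four of these stand on the carriage (None if absent). This point is on its axis, 33 mm above its underside, 7 mm below the lid's top; z up along the knob.
- pot3_mid (a point): a steel sample pot, 58 mm in diameter and 40 mm high, with a black upright knob (20 mm in diameter, 26 mm high) on its lid, 66 mm in all, 0.2 to 0.35 kg; between two and four of these stand on the carriage (None if absent). This point is on its axis, 33 mm above its underside, 7 mm below the lid's top; z up along the knob.
- pot4_mid (a point): a steel sample pot, 58 mm in diameter and 40 mm high, with a black upright knob (20 mm in diameter, 26 mm high) on its lid, 66 mm in all, 0.2 to 0.35 kg; between two and four of these stand on the carriage (None if absent). This point is on its axis, 33 mm above its underside, 7 mm below the lid's top; z up along the knob.
- burner: bystander, to be left alone: bench gas burner with a hexagonal foot
- flask1: bystander, to be left alone: clear glass jar
- flask2: bystander, to be left alone: green glass jar
- beaker: bystander, to be left alone: glass beaker
- wash: bystander, to be left alone: white squeeze bottle
- clamp: bystander, to be left alone: flat metal clamp

How it is judged:
On the way, in this order (a step that is already met when the one before it is completed fails the run):
1. the hold-down is backed off (beyond 3.5 rad clockwise) (value of joint holddown above 3.5 rad), for 0.2 s.
2. the sprung bolt has dropped into the cam's notch (value of joint bolt above 0.007 m), for 0.2 s.
3. the carriage is drawn fully out (travel over 172 mm) (value of joint carriage above 0.172 m), for 0.2 s.
At the end, for the whole second after the job is handed in: every pot present stands upright (within 7 degrees) and at rest on the tray's floor, its axis inside the tray's walls; the carriage is home (within 10 mm), the hold-down is still backed off (over 3.5 rad) and the bolt is still in the notch (over 7 mm) (x of pot1_mid in the frame of tray between -0.075 and 0.075 m and y of pot1_mid in the frame of tray between -0.075 and 0.075 m and z of each of pot1_mid, pot2_mid, pot3_mid, pot4_mid in the frame of tray below 0.046 m and angle between each of pot1_mid, pot2_mid, pot3_mid, pot4_mid's own z axis and vertical below 0.12 rad and linear speed of each of pot1, pot2, pot3, pot4 below 0.02 m/s and x of pot2_mid in the frame of tray between -0.075 and 0.075 m and y of pot2_mid in the frame of tray between -0.075 and 0.075 m and x of pot3_mid in the frame of tray between -0.075 and 0.075 m and y of pot3_mid in the frame of tray between -0.075 and 0.075 m and x of pot4_mid in the frame of tray between -0.075 and 0.075 m and y of pot4_mid in the frame of tray between -0.075 and 0.075 m and value of joint holddown above 3.5 rad and value of joint bolt above 0.007 m and value of joint carriage below 0.01 m); the robot touches nothing.
It fails at once if a bystander (burner, jar, beaker, squeeze bottle, clamp) is shoved more than 40 mm or knocked over (distance of any of burner, flask1, flask2, beaker, wash, clamp from where it was at the start of the episode above 0.04 m or angle between any of burner, flask1, flask2, beaker, wash, clamp's own z axis and vertical above 0.5 rad).
Of pot1, pot2, pot3, pot4 only 2 to 4 are there at a start; the rules pass over those that are not, and their reading is None.
At some moment in a run one of pot1, pot2, pot3, pot4 may be knocked a few centimetres aside while the robot is not near it.
Once in a run the grip may slacken for a moment while it holds something.
It also fails if it takes over 210 s, if anything falls off the work surface, if the arm or the gripper's body presses on something with over 40 N, if the wrist force passes 120 N, or if a joint passes its speed limit or range.

ROBOT

A 7-joint arm with a two-finger parallel gripper is mounted at the origin on the work surface. World frame = base frame: x ahead of the robot, y to its left, z up, the work surface at z = 0. Lengths are in m, angles in rad, forces in N, time in s.
With the tool pointing down it reaches from about 0.4 to 0.925 m from the base axis. Payload 4.1 kg.
Tool frame: the origin (TCP) lies at the very end of the fingers, on their centre line; the grasp point (between the pads) lies 19 mm behind it; z points along the fingers, y is the direction in which the jaws open and shut (so a half turn about z gives the same grasp; the last joint's range is limited). The gripper opens to 85 mm and grips with 20 to 120 N. Pads are 22 mm wide; open, the fingers measure 114 mm over their backs; the gripper's body (76 mm by 85 mm) begins 54 mm behind the grasp point. The pads swing forward as they close: fully open they stand 13 mm farther back than shut.
Start: joints at [-1.283, 0.398, 0.045, 1.537, -0.019, 1.207, -0.051], TCP at [0.245, 0.602, 0.231] pointing down, gripper open.
Joint ranges: [-2.82, 2.82], [-0.49, 2.23], [-1.37, 1.46], [0, 2.46], [-1.36, 4.5], [0.23, 2], [-2.94, 2.94]. Speed limits (rad/s): [2.57, 2.57, 3.14, 3.14, 3.14, 3.14, 3.14].

INTERFACE

Orientations are given as a unit quaternion [x, y, z, w].
In Python, from cell import env gives the robot as it stands.
- The arm moves only by the tool arm_command, never from a script. Its argument "series" is a list of rows, each a list of 3 entries, a list of its own where there are three numbers: the shift along the tool's x, y, z in cm, then the turn about the tool's z in rad, then the opening in per cent of the stroke, from 0 (shut) to 100 (fully open). In form: [[[dx, dy, dz], spin, grip], ...]. A call has exactly 10 rows; each row is the pose to reach, as a shift and turn from the pose measured when the call began, along the tool's axes at that moment; what a row does not reach only later rows make up. A row lasts 1/12 s, in which the tool goes at most 41.7 mm and 7.16 degrees, less where a joint would pass 70% of its speed; a pose out of reach is approached as far as the arm can. A call with a gripper value outside its range is refused whole. The fingers move at their own pace and stop on an object; "newtons" is the grip in N (left out, the last holds). Time passes only in rows, so rows that repeat a pose let the fingers close, or fill a call up. It gives the time, the measured TCP pose, the force and the opening at its end, in the units of the state.
- env.observe(): the state, without advancing time (a new reading comes with each control period).
- env.snapshot(name): name is "scene" or "side" or "wrist"; returns a dict with "pixels" (480x640x3 uint8, red, green, blue), "mtx" (3x3 intrinsics, pixels), "extrinsics" (4x4, takes a point from world to camera coordinates). Camera axes: x right, y down, z forward; pixel columns grow to the right and rows downward; lengths in m; the calibration is good to about 2 mm. A picture is of the moment at which its call begins. There is no depth.
- env.close_job(): hands the job in, once; it reports no verdict.
Trained networks look in a picture, given as the dict that the camera call returned (one of the last four; its "shot" number tells which), for a name from the list of things; names that differ only in an ending like _2 or _b are one class to them, and where a whole thing is asked for, a point or a joint stands for the part that bears it (a point fixed in the world has none). Each returns a list of dicts, best first, with "confidence" (0 to 1); they miss things now and then, are a little off and sometimes report something else, mostly with a low value. They report only what shows in the picture. A call takes as long as a camera call.
- env.search_frame(label, picture): "xy" ([column, row] in pixels, amid what is visible of it).
- env.cut_out(label, picture): "pixels" (480x640 bool, what is visible of it) and "xy" ([column, row] in pixels, amid what is visible of it).
The state is a dict: "t": time; "joint_positions": joint angles; "qd": joint speeds; "joint_efforts": joint torques, N m; "position": TCP position; "tool_rot": TCP orientation; "force": force on the tool from outside, world axes, zero at the start; "moment": the same for the moment, N m; "opening": finger opening in m.
Only numpy, scipy, OpenCV 4.12 (cv2) and the standard library are available. Lean on these libraries where they do the work, as an engineer would, in place of code of your own. Each camera call takes 0.05 s, during which the arm holds its last target. There are 200 camera calls.

## Working session

There is one attempt and no reset: what is moved stays moved. The work goes in short steps, Python scripts to look and compute and a tool call to move; the robot and the scene stay as the last step left them, time stands still between calls to the robot, and variables do not carry over. Pictures are saved under pics/ and viewed, about 12 in all and at most 16, crops included, and the job is handed in when it is done.

Besides the shell and the picture viewer there is one more tool, called after "Emit:" as name(argument=value, ...) on one line, values as JSON. arm_command: Moves the arm, as the interface text tells. Its arguments: {"type":"object","properties":{"series":{"type":"array"},"newtons":{"type":"number"}},"required":["series"]}

```bash
ls; mkdir -p pics
cat > h.py <<'E'
import numpy as np, cv2
from cell import env
from scipy.spatial.transform import Rotation as R
def snap(n,save=None):
    p=env.snapshot(n)
    if save: cv2.imwrite('pics/'+save+'.png',p['pixels'][:,:,::-1])
    return p
def cam(p):
    K=np.array(p['mtx']);E=np.array(p['extrinsics']);return K,E
def ray(p,uv):
    K,E=cam(p);d=E[:3,:3].T@np.linalg.solve(K,[uv[0],uv[1],1.]);c=-E[:3,:3].T@E[:3,3];return c,d/np.linalg.norm(d)
def onz(p,uv,z):
    c,d=ray(p,uv);return c+d*(z-c[2])/d[2]
def proj(p,X):
    K,E=cam(p);X=np.atleast_2d(X);q=(K@(E[:3,:3]@X.T+E[:3,3:])).T;return q[:,:2]/q[:,2:]
def tri(obs):
    A=np.zeros((3,3));b=np.zeros(3)
    for p,uv in obs:
        c,d=ray(p,uv);M=np.eye(3)-np.outer(d,d);A+=M;b+=M@c
    return np.linalg.solve(A,b)
def state():
    s=env.observe();return s
E
python3 - <<'E'
from h import *
np.set_printoptions(precision=3,suppress=True)
s=env.observe();print(s['t'],s['position'],R.from_quat(s['tool_rot']).as_matrix(),s['opening'])
a=snap('scene','scene0');b=snap('side','side0')
for n,p in(('scene',a),('side',b)):
    c,d=ray(p,(320,240));print(n,c,d)
    for l in ['shaker','holddown','holddown_bar','cam','cam_bar','carriage_handle','carriage_deck','tray','pot1_mid','burner','flask1','flask2','beaker','wash','clamp']:
        r=env.search_frame(l,p);print(l,[(np.round(q['xy']).tolist(),round(q['confidence'],2)) for q in r[:5]])
E
```

```text
pics
0.0 [0.245 0.601 0.23 ] [[-0.926  0.377 -0.001]
 [ 0.377  0.926 -0.002]
 [-0.    -0.002 -1.   ]] 0.08547602822684053
scene [ 1.107 -0.709  1.016] [-0.425  0.561 -0.71 ]
shaker [([374.0, 245.0], 0.93)]
holddown [([435.0, 168.0], 0.66), ([403.0, 165.0], 0.51)]
holddown_bar [([398.0, 165.0], 0.68), ([234.0, 414.0], 0.45)]
cam [([331.0, 198.0], 0.65)]
cam_bar [([336.0, 198.0], 0.95), ([398.0, 165.0], 0.62)]
carriage_handle [([375.0, 254.0], 0.71)]
carriage_deck [([377.0, 250.0], 0.97)]
tray [([195.0, 350.0], 0.83)]
pot1_mid [([375.0, 235.0], 0.74), ([400.0, 165.0], 0.58)]
burner [([255.0, 247.0], 0.65)]
flask1 [([232.0, 417.0], 0.97), ([318.0, 359.0], 0.77)]
flask2 [([232.0, 417.0], 0.97), ([318.0, 359.0], 0.77)]
beaker [([436.0, 171.0], 0.85), ([200.0, 350.0], 0.55), ([336.0, 198.0], 0.28), ([373.0, 245.0], 0.23)]
wash [([350.0, 135.0], 0.75)]
clamp [([299.0, 180.0], 0.57)]
side [-0.062 -0.634  0.929] [ 0.486  0.557 -0.674]
shaker [([326.0, 229.0], 0.8), ([525.0, 337.0], 0.66)]
holddown [([279.0, 161.0], 0.64)]
holddown_bar [([281.0, 158.0], 0.63)]
cam [([268.0, 238.0], 0.92)]
cam_bar [([267.0, 238.0], 0.73)]
carriage_handle [([338.0, 227.0], 0.95)]
carriage_deck []
tray [([435.0, 380.0], 0.8)]
pot1_mid [([318.0, 218.0], 0.58)]
burner []
flask1 [([465.0, 273.0], 0.85), ([525.0, 338.0], 0.67)]
flask2 [([465.0, 273.0], 0.85), ([525.0, 338.0], 0.67)]
beaker [([247.0, 168.0], 0.65)]
wash [([310.0, 308.0], 0.64), ([163.0, 206.0], 0.61)]
clamp [([204.0, 268.0], 0.57), ([525.0, 336.0], 0.31)]
```

View pics/scene0.png

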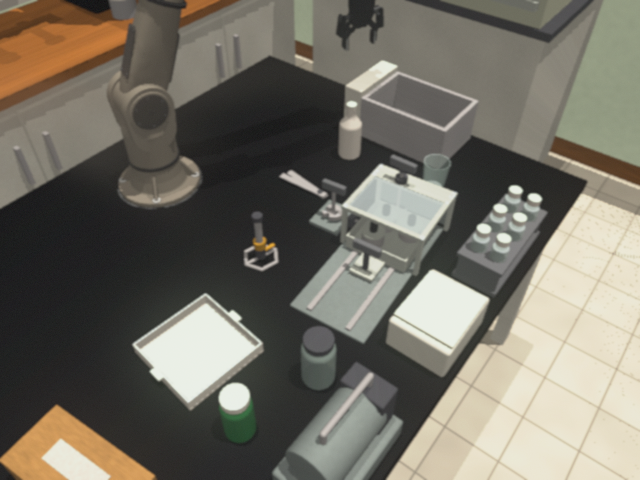

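View pics/side0.png

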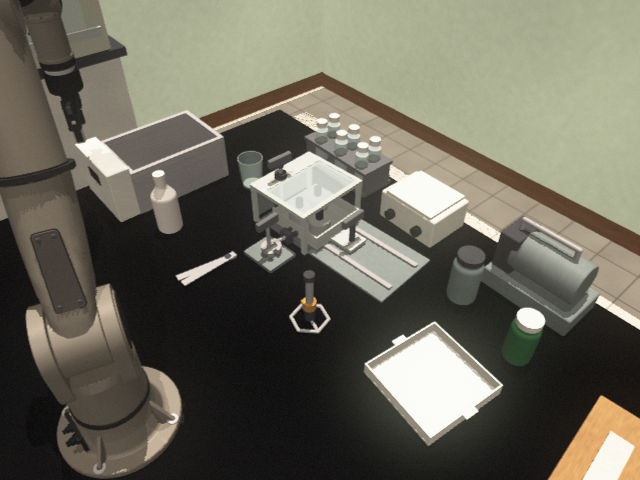

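Scene view: hood at about (400,205), hold-down bar (403,163), cam (334,190), handle (370,230), tray (198,350), burner (260,245). The side view shows the same layout, with the cam at (270,225), handle (350,220) and tray (433,380).

Run:
```python
import cv2,numpy as np
a=cv2.imread('pics/scene0.png');b=cv2.imread('pics/side0.png')
A=cv2.resize(a[140:300,290:480],None,fx=2.1,fy=2.1*1,interpolation=cv2.INTER_CUBIC)
A=cv2.resize(a[145:295,290:470],(720,600),interpolation=cv2.INTER_CUBIC)
B=cv2.resize(b[140:290,235:415],(720,600),interpolation=cv2.INTER_CUBIC)
cv2.imwrite('pics/ca.png',A);cv2.imwrite('pics/cb.png',B)
```

```text
(no output)
```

View pics/ca.png

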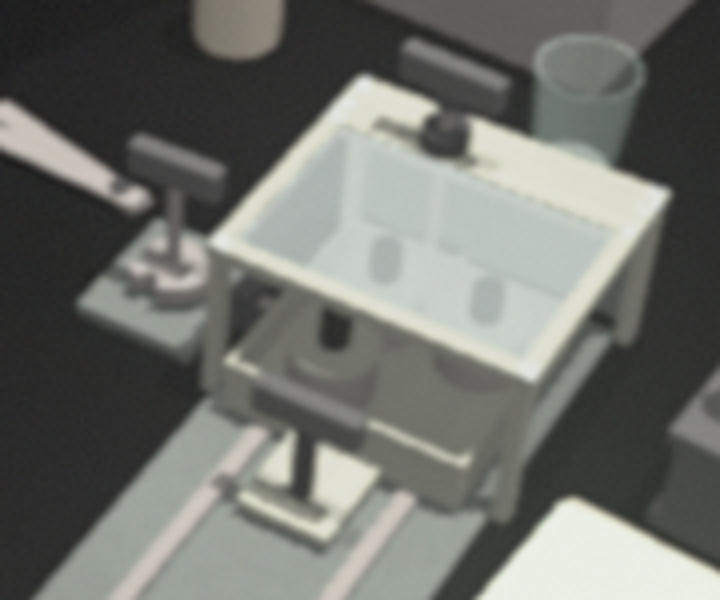

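View pics/cb.png

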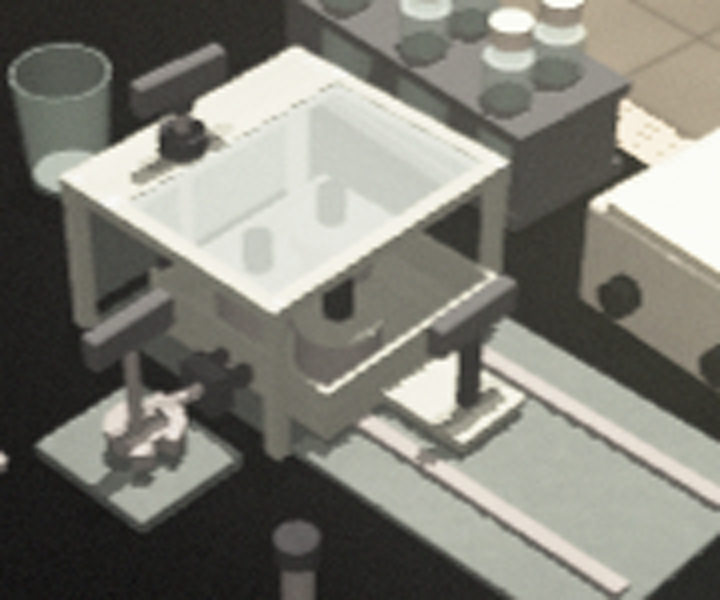

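```bash
cat > fit.py <<'E'
from h import *
from scipy.optimize import least_squares
np.set_printoptions(precision=4,suppress=True)
a=snap('scene');b=snap('side')
sc=lambda l:np.array(l)/4+[290,145]
sd=lambda l:np.array(l)/4+[235,140]
M=np.array([[-.106,.131,.121],[.106,.131,.121],[.106,-.062,.121],[-.106,-.062,.121],[0,-.125,.092],[-.165,0,.108],[-.03,.098,.172]])
U=sc([[362,78],[670,190],[533,375],[215,240],[310,408],[177,168],[455,78]])
V=sd([[62,183],[293,48],[508,160],[275,308],[472,318],[128,330],[180,80]])
def T(q,P): 
    c,s=np.cos(q[2]),np.sin(q[2]);return P@np.array([[c,s,0],[-s,c,0],[0,0,1]])+[q[0],q[1],0]
for p,y0 in((0,0),):
  best=min((least_squares(lambda q:np.r_[(proj(a,T(q,M))-U).ravel(),(proj(b,T(q,M))-V).ravel()],[.6,0,y]) for y in (-2,-1,0,1,2,3)),key=lambda r:r.cost)
print('shaker',best.x,best.cost);print(best.fun.reshape(-1,2))
q=best.x
h=.095
Mt=np.array([[-h,-h,.03],[h,-h,.03],[h,h,.03],[-h,h,.03]])
Ut=np.array([[207,297],[262,347],[190,404],[135,347]]);Vt=np.array([[434,325],[500,385],[432,440],[366,377]])
best=[]
for perm in ([0,1,2,3],[3,2,1,0]):
  for k in range(4):
    # match scene corners via world pos
    pass
Ws=np.array([onz(a,u,.03) for u in Ut]);Wv=np.array([onz(b,u,.03) for u in Vt]);print(Ws,Wv)
for n,A,B in(('hold',[[405,60],[507,95]],[[137,97],[222,65]]),('cam',[[132,155],[222,185]],[[88,350],[172,308]])):
    A=sc(A);B=sd(B);P=[tri([(a,A[i]),(b,B[i])]) for i in(0,1)];d=P[1]-P[0];print(n,P,np.linalg.norm(d),'yaw',np.arctan2(d[1],d[0]))
for n,x in(('cam',M[5]),('hold',M[6]),('handle',M[4]),('deck',[0,0,.022])):print(n,T(q,np.array([x])))
for n,u,v in(('burner',(258,217),(309,274)),('beaker',(437,160),(250,157)),('wash',(352,104),(158,176)),('clear',(319,338),(468,256)),('green',(236,395),(531,320))):print(n,tri([(a,u),(b,v)]))
for u in((299,180),):print('clamp',onz(a,u,.01))
# pot knobs seen in both: crop coords
for n,u,v in(('front',(335,325),(338,295)),('backL',(385,262),(258,250)),('backR',(487,302),(330,202))):print(n,tri([(a,sc([u])[0]),(b,sd([v])[0])]))
E
python3 fit.py
```

```text
shaker [0.6422 0.1903 0.0933] 13.151858015944509
[[-0.5662 -0.8396]
 [-0.3167  0.2306]
 [ 0.2908  1.4862]
 [-2.1614  0.8159]
 [-0.3043  0.9097]
 [-0.5123  0.1473]
 [-0.7012 -0.1598]
 [-0.9368 -2.5484]
 [ 0.3436 -1.7449]
 [ 0.1866 -0.8184]
 [-0.2992  0.3473]
 [-0.096  -1.4982]
 [ 0.2716 -1.1566]
 [-0.3985 -0.7065]]
[[ 0.4284 -0.2269  0.03  ]
 [ 0.6124 -0.2502  0.03  ]
 [ 0.5902 -0.4296  0.03  ]
 [ 0.4068 -0.4104  0.03  ]] [[ 0.5947 -0.2509  0.03  ]
 [ 0.5783 -0.429   0.03  ]
 [ 0.3934 -0.4162  0.03  ]
 [ 0.3955 -0.248   0.03  ]]
hold [array([0.5705, 0.2841, 0.1712]), array([0.6382, 0.2881, 0.1689])] 0.06786417854528615 yaw 0.059426225871016536
cam [array([0.447 , 0.1724, 0.1063]), array([0.5101, 0.178 , 0.1057])] 0.06334728515799966 yaw 0.08830631007122443
cam [[0.4779 0.1749 0.108 ]]
hold [[0.6032 0.2851 0.172 ]]
handle [[0.6539 0.0658 0.092 ]]
deck [[0.6422 0.1903 0.022 ]]
burner [ 0.4245 -0.0429  0.1361]
beaker [0.6184 0.4473 0.0928]
wash [0.3435 0.4365 0.1625]
clear [ 0.7304 -0.2134  0.1222]
green [ 0.6863 -0.3975  0.1155]
clamp [0.3152 0.2354 0.01  ]
front [0.6174 0.1485 0.0744]
backL [0.6092 0.2171 0.0724]
backR [0.6775 0.2255 0.0723]
```

```bash
cat >> h.py <<'E'
SX,SY,SYAW=0.6425,0.1905,0.0933
def sh(x,y,z=0):
    c,s=np.cos(SYAW),np.sin(SYAW);return np.array([SX+c*x-s*y,SY+s*x+c*y,z])
def go(P,yaw=None):
    """print tool shift cm and spin to bring TCP to P, tool x yaw (mod pi)"""
    s=env.observe();Rm=R.from_quat(s['tool_rot']).as_matrix();d=Rm.T@(np.array(P)-s['position'])*100
    y=np.arctan2(Rm[1,0],Rm[0,0]);sp=None
    if yaw is not None: sp=-((yaw-y+np.pi/2)%np.pi-np.pi/2)
    print('t',round(s['t'],2),'tcp',np.round(s['position'],4),'yaw',round(y,3),'q7',round(s['joint_positions'][6],2),'tilt',np.round(Rm[:2,2],3),'open',round(s['opening'],4),'F',np.round(s['force'],1),'-> shift',np.round(d,2),'spin',sp and round(sp,3))
E
python3 -c "
from h import *
go([*sh(-.03,.098)[:2],.27],.075)"
```

```text
t 1.7 tcp [0.2452 0.602  0.2314] yaw 2.755 q7 -0.05 tilt [0. 0.] open 0.0858 F [-0.4  0.  -1.2] -> shift [-45.13 -15.82  -3.87] spin -0.462
```

Emit:
arm_command(series=[[[0, 0, -4], 0, 100], [[-4, -1, -5], -0.1, 100], [[-8, -3, -5], -0.2, 100], [[-12, -4, -5], -0.3, 100], [[-16, -5.5, -5], -0.4, 100], [[-20, -7, -5], -0.46, 100], [[-24, -8.4, -5], -0.46, 100], [[-28, -9.8, -5], -0.46, 100], [[-31, -11, -5], -0.46, 100], [[-34, -12, -5], -0.46, 100]])

```text
t: 2.53
position: [0.5174, 0.3591, 0.2817]
tool_rot: [-0.035, 0.999, -0.0, 0.001]
force: [-0.3, 0.6, 0.5]
opening: 0.0856
```

```bash
python3 -c "
from h import *
go([*sh(-.03,.098)[:2],.25],.075)"
```

```text
t 2.53 tcp [0.5174 0.3591 0.2817] yaw -3.072 q7 1.0 tilt [ 0.001 -0.001] open 0.0856 F [-0.3  0.6  0.5] -> shift [-8.07 -7.96  3.18] spin -0.005
```

Emit:
arm_command(series=[[[-3, -3, 0.5], 0, 100], [[-6, -6, 1], 0, 100], [[-8.1, -8, 1.5], 0, 100], [[-8.1, -8, 2], 0, 100], [[-8.1, -8, 3], 0, 100], [[-8.1, -8, 3.2], 0, 100], [[-8.1, -8, 3.2], 0, 100], [[-8.1, -8, 3.2], 0, 100], [[-8.1, -8, 3.2], 0, 100], [[-8.1, -8, 3.2], 0, 100]])

```text
t: 3.37
position: [0.6034, 0.2861, 0.2506]
tool_rot: [-0.036, 0.999, -0.0, 0.001]
force: [-0.4, -0.2, 0.9]
opening: 0.0855
```

```bash
python3 -c "
from h import *
go([*sh(-.03,.098)[:2],.162],.075)
p=snap('wrist','w1')
P=sh(-.03,.098,.184);print(proj(p,P),proj(p,sh(-.106,.131,.121)),proj(p,sh(.106,.131,.121)))
for n in('holddown_bar','holddown'):print([(q['xy'],q['confidence']) for q in env.search_frame(n,p)])
"
```

```text
t 3.37 tcp [0.6034 0.2861 0.2506] yaw -3.07 q7 1.19 tilt [ 0.002 -0.   ] open 0.0855 F [-0.4 -0.2  0.9] -> shift [ 0.02 -0.08  8.86] spin -0.003
[[316.23997273 255.37149708]] [[361.45600066 119.63127209]] [[357.70950833 371.77986323]]
[([318.1, 246.0], 0.87), ([494.7, 232.6], 0.51)]
[([314.3, 237.8], 0.96)]
```

View pics/w1.png

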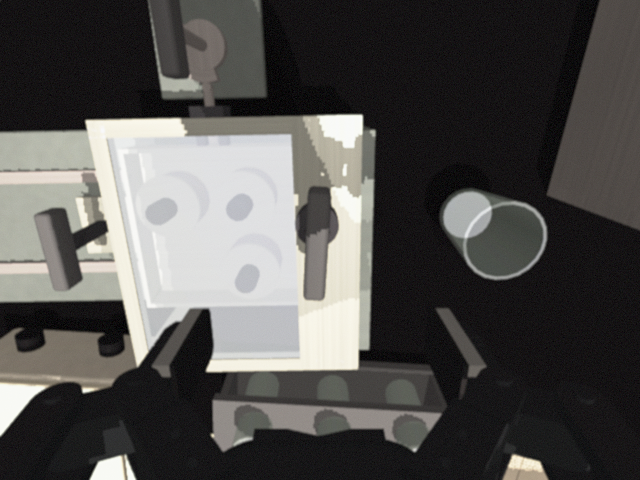

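The wrist view shows the bar top from about (318,188) to (314,300), the roof corners at (363,115) and (358,370), and three pots under the hood. I'll check the bar ends against the model.

```bash
python3 -c "
from h import *
p=snap('wrist')
m=env.cut_out('holddown_bar',p)[0]['pixels']
ys,xs=np.nonzero(m);print(xs.min(),xs.max(),ys.min(),ys.max(),m.sum())
c=sh(-.03,.098)
for z in(.16,.184):
  for e in(-.035,.035):
    print(z,e,proj(p,[c[0]+e*np.cos(.07),c[1]+e*np.sin(.07),z]))
for P in((-.106,-.062),(.106,-.062)):print(proj(p,sh(*P,.121)))
m=env.cut_out('carriage_handle',p)
for q in m[:1]:
  ys,xs=np.nonzero(q['pixels']);print(xs.min(),xs.max(),ys.min(),ys.max(),q['confidence'])
for e in(-.035,.035):print(proj(p,sh(e,-.125,.104)),proj(p,sh(e,-.125,.08)))
m=env.cut_out('cam_bar',p)
for q in m[:1]:
  ys,xs=np.nonzero(q['pixels']);print(xs.min(),xs.max(),ys.min(),ys.max(),q['confidence'])
for e in(-.032,.032):print(proj(p,sh(-.165+e,0,.12)),proj(p,sh(-.165+e,0,.096)))
"
```

```text
304 331 186 299 2546
0.16 -0.035 [[317.63370302 189.73794629]]
0.16 0.035 [[317.6434436  289.30065137]]
0.184 -0.035 [[317.54495892 198.26410156]]
0.184 0.035 [[317.56409767 306.61350445]]
[[ 86.81598284 125.75889323]]
[[140.18070597 375.89157615]]
35 113 195 290 0.86
[[ 40.99783634 218.52264575]] [[ 60.52826172 210.86538064]]
[[ 62.15027908 296.25644463]] [[ 79.01828638 283.98164517]]
150 227 0 82 0.69
[[154.33080005 -28.73654545]] [[168.96563138 -16.38991449]]
[[169.80979377  82.09307854]] [[182.0761045   84.37401389]]
```

```bash
sed -i 's/0.6425,0.1905/0.6405,0.1905/' h.py
```

Emit:
arm_command(series=[[[0.2, -0.1, 3], 0, 100], [[0.2, -0.1, 6], 0, 100], [[0.2, -0.1, 8], 0, 100], [[0.2, -0.1, 8.8], 0, 100], [[0.2, -0.1, 8.8], 0, 100], [[0.2, -0.1, 8.8], 0, 0], [[0.2, -0.1, 8.8], 0, 0], [[0.2, -0.1, 8.8], 0, 0], [[0.2, -0.1, 8.8], 0, 0], [[0.2, -0.1, 8.8], 0, 0]], newtons=60)

```text
t: 4.55
position: [0.6025, 0.284, 0.1631]
tool_rot: [-0.035, 0.999, -0.0, 0.002]
force: [-0.3, 0.1, 0.1]
opening: 0.0253
```

Emit:
arm_command(series=[[[0, 0, 0], 0, 0], [[0, 0, 0], 0, 0], [[0, 0, 0], 0, 0], [[0, 0, -0.02], 0.1, 0], [[0, 0, -0.05], 0.2, 0], [[0, 0, -0.07], 0.3, 0], [[0, 0, -0.1], 0.4, 0], [[0, 0, -0.12], 0.5, 0], [[0, 0, -0.14], 0.6, 0], [[0, 0, -0.14], 0.6, 0]])

```text
t: 5.38
position: [0.6024, 0.2836, 0.1648]
tool_rot: [0.263, 0.965, -0.0, 0.001]
force: [-1.2, -0.6, 1.6]
opening: 0.0127
```

```bash
python3 -c "
from h import *
go([*sh(-.03,.098)[:2],.165]);print(env.observe()['moment'])"
```

```text
t 5.38 tcp [0.6024 0.2836 0.1648] yaw 2.61 q7 0.65 tilt [ 0.003 -0.001] open 0.0127 F [-1.2 -0.6  1.6] -> shift [ 0.16  0.1  -0.02] spin None
[-0.22455722  0.34556501 -0.09475695]
```

Emit:
arm_command(series=[[[0, 0, -0.03], 0.11, 0], [[0, 0, -0.05], 0.22, 0], [[0, 0, -0.08], 0.33, 0], [[0, 0, -0.11], 0.44, 0], [[0, 0, -0.13], 0.55, 0], [[0, 0, -0.16], 0.66, 0], [[0, 0, -0.18], 0.77, 0], [[0, 0, -0.21], 0.88, 0], [[0, 0, -0.24], 0.99, 0], [[0, 0, -0.26], 1.1, 0]])

```text
t: 6.22
position: [0.6011, 0.2826, 0.1674]
tool_rot: [0.729, 0.685, -0.001, 0.001]
force: [-4.2, -1.4, 3.0]
opening: 0.0126
```

Emit:
arm_command(series=[[[0, 0, -0.03], 0.11, 0], [[0, 0, -0.05], 0.22, 0], [[0, 0, -0.08], 0.33, 0], [[0, 0, -0.11], 0.44, 0], [[0, 0, -0.13], 0.55, 0], [[0, 0, -0.16], 0.66, 0], [[0, 0, -0.18], 0.77, 0], [[0, 0, -0.21], 0.88, 0], [[0, 0, -0.24], 0.99, 0], [[0, 0, -0.26], 1.1, 0]])

```text
t: 7.05
position: [0.5995, 0.2836, 0.17]
tool_rot: [0.979, 0.202, -0.002, 0.0]
force: [-3.6, -0.1, 2.8]
opening: 0.0128
```

```bash
python3 -c "
from h import *
go([*sh(-.03,.098)[:2],.165]);print(env.observe()['moment'])"
```

```text
t 7.05 tcp [0.5995 0.2836 0.17  ] yaw 0.408 q7 -1.31 tilt [-0.004 -0.002] open 0.0128 F [-3.6 -0.1  2.8] -> shift [ 0.25 -0.07  0.5 ] spin None
[0.13632151 0.95258961 0.21942062]
```

Emit:
arm_command(series=[[[0, 0, -0.03], 0.11, 0], [[0, 0, -0.05], 0.22, 0], [[0, 0, -0.08], 0.33, 0], [[0, 0, -0.11], 0.44, 0], [[0, 0, -0.13], 0.55, 0], [[0, 0, -0.16], 0.66, 0], [[0, 0, -0.18], 0.77, 0], [[0, 0, -0.21], 0.88, 0], [[0, 0, -0.24], 0.99, 0], [[0, 0, -0.25], 1.05, 0]])

```text
t: 7.88
position: [0.5996, 0.2854, 0.1726]
tool_rot: [0.949, -0.316, -0.002, 0.001]
force: [-0.1, 1.9, 1.5]
opening: 0.0124
```

Emit:
arm_command(series=[[[0, 0, 0], 0.02, 0], [[0, 0, 0], 0.02, 0], [[0, 0, 0], 0.02, 0], [[0, 0, 0], 0.02, 100], [[0, 0, 0], 0.02, 100], [[0, 0, 0], 0.02, 100], [[0, 0, 0], 0.02, 100], [[0, 0, 0], 0.02, 100], [[0, 0, -4], 0.02, 100], [[0, 0, -7], 0.02, 100]])

```text
t: 8.72
position: [0.5992, 0.2854, 0.2428]
tool_rot: [0.946, -0.325, -0.003, 0.002]
force: [0.7, -0.5, 0.9]
opening: 0.0853
```

```bash
python3 -c "
from h import *
go([*sh(-.165,0)[:2],.25],.0933)
p=snap('wrist','w2')
m=env.cut_out('holddown_bar',p)
for q in m[:2]:
  pts=np.argwhere(q['pixels'])[:,::-1].astype(np.float32);print(q['confidence'],cv2.minAreaRect(pts))
  (c,wh,a)=cv2.minAreaRect(pts);bx=cv2.boxPoints((c,wh,a));
  l=max([(np.linalg.norm(bx[i]-bx[i-1]),bx[i],bx[i-1]) for i in range(4)],key=lambda t:t[0]);A=onz(p,l[1],.193);B=onz(p,l[2],.193);d=A-B;print('yaw',np.arctan2(d[1],d[0])%np.pi,onz(p,c,.193))
"
```

```text
t 8.72 tcp [0.5992 0.2854 0.2428] yaw -0.662 q7 -2.27 tilt [-0.006 -0.001] open 0.0853 F [ 0.7 -0.5  0.9] -> shift [-2.92 16.26 -0.63] spin -0.755
0.58 ((317.0, 253.0), (122.0, 28.0), 90.0)
yaw 2.466115296348797 [0.60437242 0.2820631  0.193     ]
```

Emit:
arm_command(series=[[[-0.6, 3, -1], -0.1, 60], [[-1.2, 6, -1], -0.2, 60], [[-1.8, 9, -1], -0.3, 60], [[-2.4, 12, -1], -0.4, 60], [[-2.9, 15, -0.7], -0.5, 60], [[-2.9, 16.3, -0.7], -0.6, 60], [[-2.9, 16.3, -0.7], -0.7, 60], [[-2.9, 16.3, -0.7], -0.75, 60], [[-2.9, 16.3, -0.7], -0.75, 60], [[-2.9, 16.3, -0.7], -0.75, 60]])

```text
t: 9.65
position: [0.4798, 0.1743, 0.2542]
tool_rot: [0.999, 0.043, 0.002, -0.002]
force: [-0.2, 0.1, 0.2]
opening: 0.0514
```

```bash
python3 -c "
from h import *
go([*sh(-.165,0)[:2],.09],.0883)
p=snap('wrist','w3')
m=env.cut_out('cam_bar',p)
for q in m[:2]:
  pts=np.argwhere(q['pixels'])[:,::-1].astype(np.float32);r=cv2.minAreaRect(pts);print(q['confidence'],r,pts.min(0),pts.max(0),onz(p,r[0],.12),onz(p,r[0],.108))
for e in(-.032,.032):print(proj(p,sh(-.165+e,0,.12)),proj(p,sh(-.165+e,0,.096)))
"
```

```text
t 9.65 tcp [0.4798 0.1743 0.2542] yaw 0.086 q7 -1.66 tilt [0.005 0.003] open 0.0514 F [-0.2  0.1  0.2] -> shift [-0.43 -0.06 16.42] spin -0.002
0.78 ((320.6825866699219, 218.1979522705078), (47.32070541381836, 93.0056381225586), 6.709836959838867) [299. 172.] [347. 264.] [0.48310571 0.17412988 0.12      ] [0.47977074 0.17382105 0.108     ]
[[318.89142162 264.63562515]] [[318.98676129 253.90117668]]
[[318.33795372 185.8133871 ]] [[318.48130765 180.29976559]]
```

```bash
sed -i 's/0.6405,0.1905/0.6425,0.1905/' h.py
```

Emit:
arm_command(series=[[[-0.2, -0.06, 4], 0, 80], [[-0.2, -0.06, 8], 0, 80], [[-0.2, -0.06, 12], 0, 80], [[-0.2, -0.06, 15], 0, 80], [[-0.2, -0.06, 16.4], 0, 80], [[-0.2, -0.06, 16.4], 0, 80], [[-0.2, -0.06, 16.4], 0, 0], [[-0.2, -0.06, 16.4], 0, 0], [[-0.2, -0.06, 16.4], 0, 0], [[-0.2, -0.06, 16.4], 0, 0]])

```text
t: 10.58
position: [0.4799, 0.1757, 0.0916]
tool_rot: [0.999, 0.043, 0.004, -0.002]
force: [-1.0, 0.4, -0.2]
opening: 0.0197
```

Emit:
arm_command(series=[[[0, 0, 0], 0, 0], [[0, 0, 0], 0, 0], [[0, 0, 0], 0, 0], [[0, 0, 0], -0.1, 0], [[0, 0, 0], -0.2, 0], [[0, 0, 0], -0.3, 0], [[0, 0, 0], -0.4, 0], [[0, 0, 0], -0.5, 0], [[0, 0, 0], -0.6, 0], [[0, 0, 0], -0.7, 0]])

```text
t: 11.42
position: [0.4785, 0.1778, 0.0918]
tool_rot: [0.923, 0.385, 0.003, -0.003]
force: [-3.9, 3.1, 2.6]
opening: 0.0128
```

```bash
python3 -c "
from h import *
go([*sh(-.165,0)[:2],.09]);print(env.observe()['moment'])"
```

```text
t 11.42 tcp [0.4785 0.1778 0.0918] yaw 0.791 q7 -0.86 tilt [0.004 0.008] open 0.0128 F [-3.9  3.1  2.6] -> shift [-0.21  0.16  0.18] spin None
[ 0.6397901  0.8759918 -0.3188323]
```

Emit:
arm_command(series=[[[0, 0, 0], -0.08, 0], [[0, 0, 0], -0.16, 0], [[0, 0, 0], -0.24, 0], [[0, 0, 0], -0.32, 0], [[0, 0, 0], -0.4, 0], [[0, 0, 0], -0.48, 0], [[0, 0, 0], -0.55, 0], [[0, 0, 0], -0.62, 0], [[0, 0, 0], -0.68, 0], [[0, 0, 0], -0.72, 0]])

```text
t: 12.25
position: [0.4756, 0.1791, 0.0918]
tool_rot: [0.727, 0.686, 0.002, -0.004]
force: [-5.4, 1.5, 4.5]
opening: 0.0128
```

```bash
python3 -c "
from h import *
go([*sh(-.165,0)[:2],.09]);print(env.observe()['moment'])"
```

```text
t 12.25 tcp [0.4756 0.1791 0.0918] yaw 1.513 q7 -0.24 tilt [-0.002  0.009] open 0.0128 F [-5.4  1.5  4.5] -> shift [-0.38  0.28  0.18] spin None
[ 0.20162359  1.41033622 -0.19490098]
```

Emit:
arm_command(series=[[[0, 0, 0], -0.03, 0], [[0, 0, 0], -0.06, 0], [[0, 0, 0], -0.09, 0], [[0, 0, 0], -0.12, 0], [[0, 0, 0], -0.15, 0], [[0, 0, 0], -0.18, 0], [[0, 0, 0], -0.21, 0], [[0, 0, 0], -0.24, 0], [[0, 0, 0], -0.27, 0], [[0, 0, 0], -0.3, 0]])

```text
t: 13.08
position: [0.4742, 0.179, 0.0919]
tool_rot: [0.616, 0.788, 0.002, -0.005]
force: [-3.0, -1.0, 0.6]
opening: 0.013
```

```bash
python3 -c "
from h import *
go([*sh(-.165,0)[:2],.09]);print(env.observe()['moment'])"
```

```text
t 13.08 tcp [0.4742 0.179  0.0919] yaw 1.814 q7 0.03 tilt [-0.005  0.009] open 0.013 F [-3.  -1.   0.6] -> shift [-0.48  0.29  0.18] spin None
[-0.35935462  0.68026447 -0.07510917]
```

Emit:
arm_command(series=[[[0, 0, 0], -0.02, 0], [[0, 0, 0], -0.04, 0], [[0, 0, 0], -0.06, 0], [[0, 0, 0], -0.08, 0], [[0, 0, 0], -0.1, 0], [[0, 0, 0], -0.1, 0], [[0, 0, 0], -0.1, 0], [[0, 0, 0], -0.1, 0], [[0, 0, 0], -0.1, 0], [[0, 0, 0], -0.1, 0]])

```text
t: 13.92
position: [0.4739, 0.1788, 0.0918]
tool_rot: [0.576, 0.817, 0.002, -0.005]
force: [-4.0, -1.6, 3.9]
opening: 0.0134
```

```bash
python3 -c "
from h import *
go([*sh(-.165,0)[:2],.09]);print(env.observe()['moment'])
p=snap('side','side2');q=p['pixels'][190:290,215:345,::-1]
cv2.imwrite('pics/c2.png',cv2.resize(q,(780,600),interpolation=cv2.INTER_CUBIC))"
```

```text
t 13.92 tcp [0.4739 0.1788 0.0918] yaw 1.913 q7 0.12 tilt [-0.006  0.009] open 0.0134 F [-4.  -1.6  3.9] -> shift [-0.49  0.29  0.18] spin None
[-0.6669173   0.85238041 -0.44044736]
```

View pics/c2.png

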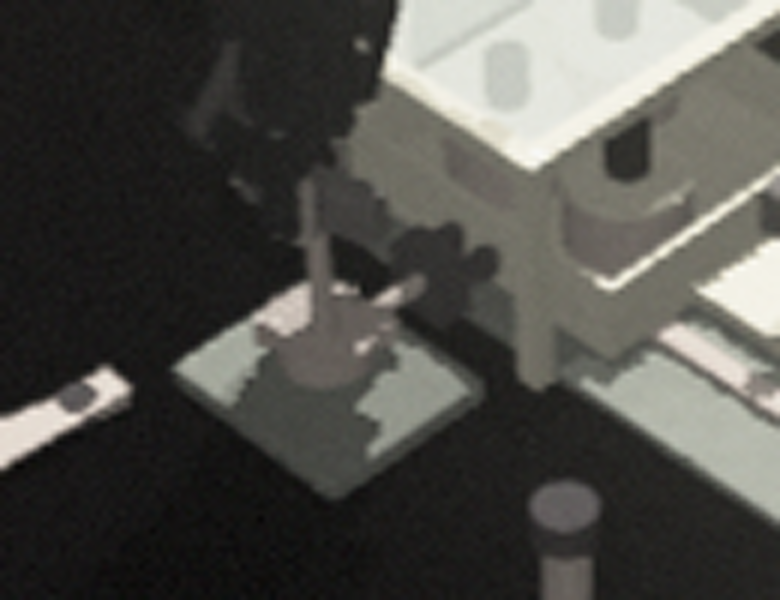

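Moment is -0.44 N m about the vertical and the grip has widened to 13.4 mm, so the knob is being held: after 1.82 rad of turning, the bolt is in. The crop shows the cam shaft at (318,330) and the bolt tip reaching into the disc at about (375,315). Next I release and go to the handle.

Emit:
arm_command(series=[[[0, 0, 0], 0.03, 40], [[0, 0, 0], 0.03, 40], [[0, 0, 0], 0.03, 40], [[0, 0, 0], 0.03, 40], [[0, 0, 0], 0.03, 40], [[0, 0, -4], 0, 40], [[0, 0, -8], 0, 40], [[0, 0, -12], 0, 40], [[0, 0, -15], 0, 50], [[0, 0, -15], 0, 50]])

```text
t: 14.8
position: [0.4792, 0.1788, 0.2487]
tool_rot: [0.576, 0.817, 0.008, -0.002]
force: [0.9, 1.0, 0.4]
opening: 0.0424
```

```bash
python3 -c "
from h import *
go([*sh(0,-.125)[:2],.22],.0933)
p=snap('side');
for l in ('cam_bar','carriage_handle'):
  q=env.search_frame(l,p);print(l,[(x['xy'],x['confidence']) for x in q])
print(proj(p,sh(-.165,0,.108)),proj(p,sh(0,-.125,.092)))
q=p['pixels'][190:290,215:345,::-1]
cv2.imwrite('pics/c3.png',cv2.resize(q,(780,600),interpolation=cv2.INTER_CUBIC))"
```

```text
t 14.8 tcp [0.4792 0.1788 0.2487] yaw 1.914 q7 -0.0 tilt [0.006 0.016] open 0.0424 F [0.9 1.  0.4] -> shift [-16.54  12.65   2.78] spin -1.321
cam_bar [([268.3, 233.9], 0.74)]
carriage_handle [([339.0, 226.1], 0.66)]
[[267.30999157 221.24702633]] [[352.92457602 217.91035972]]
```

View pics/c3.png

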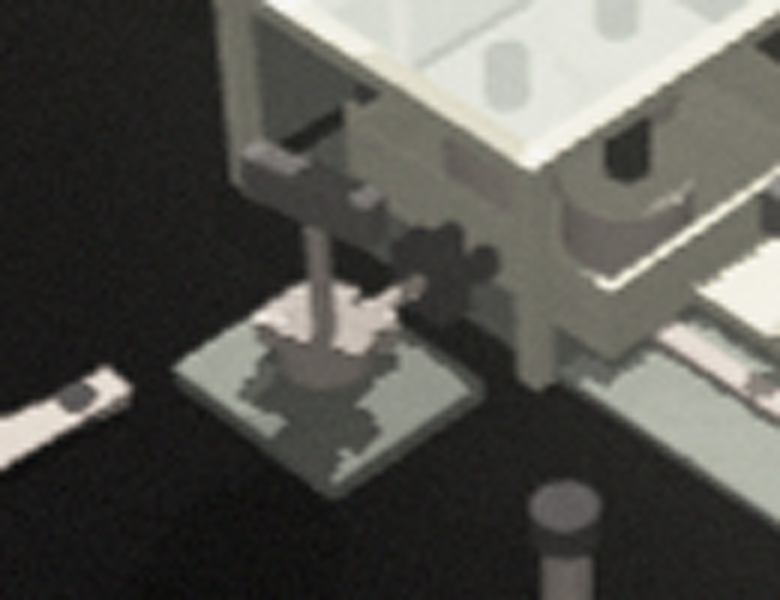

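The cam bar now stands crosswise at crop (315,190), with the bolt tip in the disc's notch. On to the handle.

Emit:
arm_command(series=[[[-3, 2.3, 0], -0.12, 50], [[-6, 4.6, 0], -0.24, 50], [[-9, 7, 0], -0.36, 50], [[-12, 9.2, 0], -0.48, 50], [[-15, 11.5, 0], -0.6, 50], [[-16.5, 12.7, 0], -0.72, 50], [[-16.5, 12.7, 1], -0.84, 50], [[-16.5, 12.7, 2], -0.96, 50], [[-16.5, 12.7, 2.5], -1.08, 50], [[-16.5, 12.7, 2.8], -1.2, 50]])

```text
t: 15.78
position: [0.6477, 0.0648, 0.2073]
tool_rot: [0.013, 1.0, 0.004, -0.006]
force: [0.1, 0.3, -0.7]
opening: 0.0426
```

```bash
python3 -c "
from h import *
go([*sh(0,-.125)[:2],.073],.0933)
p=snap('wrist','w4')
m=env.cut_out('carriage_handle',p)
for q in m[:2]:
  pts=np.argwhere(q['pixels'])[:,::-1].astype(np.float32);r=cv2.minAreaRect(pts);print(q['confidence'],r,pts.min(0),pts.max(0),onz(p,r[0],.104),onz(p,r[0],.092))
"
```

```text
t 15.78 tcp [0.6477 0.0648 0.2073] yaw 3.116 q7 1.53 tilt [-0.013  0.008] open 0.0426 F [ 0.1  0.3 -0.7] -> shift [-0.81  0.03 13.42] spin -0.119
0.78 ((349.0220031738281, 206.24600219726562), (190.55885314941406, 120.49542236328125), 87.82526397705078) [288. 109.] [412. 300.] [0.62559897 0.08748225 0.104     ] [0.62846632 0.08852095 0.092     ]
```

Emit:
arm_command(series=[[[-0.8, 0, 3], -0.12, 50], [[-0.8, 0, 6], -0.12, 50], [[-0.8, 0, 9], -0.12, 50], [[-0.8, 0, 11], -0.12, 50], [[-0.8, 0, 12.5], -0.12, 50], [[-0.8, 0, 13.4], -0.12, 50], [[-0.8, 0, 13.4], -0.12, 50], [[-0.8, 0, 13.4], -0.12, 0], [[-0.8, 0, 13.4], -0.12, 0], [[-0.8, 0, 13.4], -0.12, 0]])

```text
t: 16.72
position: [0.6553, 0.0655, 0.0755]
tool_rot: [-0.044, 0.999, 0.004, -0.004]
force: [0.6, -0.7, 0.3]
opening: 0.013
```

Emit:
arm_command(series=[[[0, 0, 0], 0, 0], [[0, 0, 0], 0, 0], [[0, 0, 0], 0, 0], [[0, 0, 0], 0, 0], [[0, 0, 0], 0, 0], [[0, 0, 0], 0, 0], [[0, 0, 0], 0, 0], [[0, 0, 0], 0, 0], [[0, 0, 0], 0, 0], [[0, 0, 0], 0, 0]])

```text
t: 17.55
position: [0.6553, 0.0655, 0.0755]
tool_rot: [-0.044, 0.999, 0.004, -0.004]
force: [0.1, 0.4, -3.3]
opening: 0.013
```

```bash
python3 -c "
from h import *
go([*sh(0,-.125-.185)[:2],.073],.0933)"
```

```text
t 17.55 tcp [0.6553 0.0655 0.0755] yaw -3.054 q7 1.67 tilt [-0.009  0.008] open 0.013 F [ 0.1  0.4 -3.3] -> shift [ 1.000e-02 -1.843e+01  8.000e-02] spin -0.005
```

Emit:
arm_command(series=[[[0, -0.4, 0], 0, 0], [[0, -1.2, 0], 0, 0], [[0, -2.2, 0], 0, 0], [[0, -3.2, 0], 0, 0], [[0, -4.2, 0], 0, 0], [[0, -5.2, 0], 0, 0], [[0, -6.2, 0], 0, 0], [[0, -7.2, 0], 0, 0], [[0, -8.2, 0], 0, 0], [[0, -9.2, 0], 0, 0]])

```text
t: 18.38
position: [0.6638, -0.0275, 0.0754]
tool_rot: [-0.044, 0.999, 0.004, -0.004]
force: [-1.5, 2.5, 4.6]
opening: 0.013
```

```bash
python3 -c "
from h import *
go([*sh(0,-.125-.187)[:2],.075],.0933)"
```

```text
t 18.38 tcp [ 0.6638 -0.0275  0.0754] yaw -3.054 q7 1.82 tilt [-0.009  0.008] open 0.013 F [-1.5  2.5  4.6] -> shift [ 0.03 -9.3  -0.04] spin -0.006
```

Emit:
arm_command(series=[[[0, -1, 0], 0, 0], [[0, -2, 0], 0, 0], [[0, -3, 0], 0, 0], [[0, -4, 0], 0, 0], [[0, -5, 0], 0, 0], [[0, -6, 0], 0, 0], [[0, -7, 0], 0, 0], [[0, -8, 0], 0, 0], [[0, -8.8, 0], 0, 0], [[0, -9.4, 0], 0, 0]])

```text
t: 19.22
position: [0.672, -0.1188, 0.0753]
tool_rot: [-0.044, 0.999, 0.007, -0.004]
force: [-5.3, 14.7, 11.7]
opening: 0.0131
```

Emit:
arm_command(series=[[[0, -0.2, 0], 0, 0], [[0, -0.2, 0], 0, 0], [[0, -0.2, 0], 0, 0], [[0, 0, 0], 0, 50], [[0, 0, 0], 0, 50], [[0, 0, 0], 0, 50], [[0, 0, 0], 0, 50], [[0, 0, -4], 0, 50], [[0, 0, -8], 0, 50], [[0, 0, -12], 0, 50]])

```text
t: 20.05
position: [0.6724, -0.1214, 0.1958]
tool_rot: [-0.043, 0.999, 0.007, -0.005]
force: [1.0, 0.1, 0.2]
opening: 0.0426
```

```bash
python3 -c "
from h import *
go([*sh(0,-.185)[:2],.25],.0933)
a=snap('scene','scene1');b=snap('side','side1');w=snap('wrist','w5')
for p in(a,b,w):
  for l in('pot1_mid','tray','carriage_handle'):
    q=env.search_frame(l,p);print(l,[(np.round(x['xy']).tolist(),round(x['confidence'],2)) for x in q])
A=a['pixels'][195:345,270:450,::-1];B=b['pixels'][180:330,250:430,::-1]
cv2.imwrite('pics/c4.png',np.hstack([cv2.resize(x,(400,333),interpolation=cv2.INTER_CUBIC) for x in(A,B)]))
"
```

```text
t 20.05 tcp [ 0.6724 -0.1214  0.1958] yaw -3.056 q7 1.93 tilt [-0.012  0.014] open 0.0426 F [1.  0.1 0.2] -> shift [ 0.22 12.92 -5.23] spin -0.007
pot1_mid [([333.0, 288.0], 0.59)]
tray [([197.0, 348.0], 0.85)]
carriage_handle [([352.0, 300.0], 0.93)]
pot1_mid [([373.0, 254.0], 0.88)]
tray [([433.0, 379.0], 0.71)]
carriage_handle [([388.0, 258.0], 0.79)]
pot1_mid [([429.0, 164.0], 0.57)]
tray [([105.0, 42.0], 0.64)]
carriage_handle [([438.0, 202.0], 0.74)]
```

View pics/c4.png

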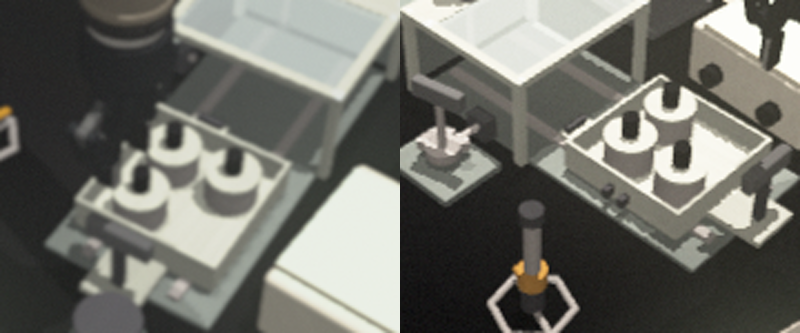

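Three pots are on the deck, all upright. Knob tops are at crop (173,128), (234,153) and (141,172) in scene, and (631,115), (672,86) and (683,145) in side. The carriage is out against its end stop. Triangulating the knobs and fitting the tray.

```bash
cat > pots.py <<'E'
from h import *
from scipy.optimize import least_squares
np.set_printoptions(precision=4,suppress=True)
a=snap('scene');b=snap('side')
k=400/180
f=lambda o,l:np.array(l)/k+o
S=f([270,195],[[173,128],[234,153],[141,172]]);D=f([250,180],[[231,115],[272,86],[283,145]])
for u,v in zip(S,D):print(tri([(a,u),(b,v)]),onz(a,u,.088),onz(b,v,.088))
def corners(q,z=.03,h=.095):
    c,s=np.cos(q[2]),np.sin(q[2]);return np.array([[q[0]+c*x-s*y,q[1]+s*x+c*y,z] for x,y in((-h,h),(h,h),(h,-h),(-h,-h))])
# tray: outer outline of white mask fitted to the projected hull of the box
def res(q,obs):
    return np.concatenate([(proj(p,corners(q))-U).ravel() for p,U in obs])
U=np.array([[207,297],[262,347],[190,404],[135,347]]);V=np.array([[366,377],[434,325],[500,385],[432,440]])
r=least_squares(res,[.5,-.33,-.1],args=([(a,U),(b,V)],));print('tray',r.x,r.cost,r.fun.reshape(-1,2))
for p in(a,b):
    m=env.cut_out('tray',p)[0]['pixels'].astype(np.uint8)
    c=max(cv2.findContours(m,0,2)[0],key=cv2.contourArea);print(cv2.boxPoints(cv2.minAreaRect(c)),cv2.approxPolyDP(c,6,True).reshape(-1,2).tolist())
E
python3 pots.py
```

```text
[0.6251 0.0314 0.0868] [0.6258 0.0301 0.088 ] [0.6243 0.0307 0.088 ]
[0.6935 0.039  0.0868] [0.6936 0.0397 0.088 ] [0.6916 0.0364 0.088 ]
[ 0.6348 -0.0366  0.086 ] [ 0.6357 -0.0376  0.088 ] [ 0.6329 -0.0385  0.088 ]
tray [ 0.5    -0.3305 -0.0828] 136.47576247876293 [[ -5.1599  -2.9842]
 [ -1.4746  -4.5457]
 [ -2.5846   0.3071]
 [ -5.6423  -0.1088]
 [ -0.7202 -11.6161]
 [ -0.2204  -3.9076]
 [  4.3677  -1.1293]
 [  1.9852  -0.9484]]
[[129.4136 346.5121]
 [210.7655 280.8048]
 [266.0949 349.308 ]
 [184.7431 415.0152]] [[206, 294], [133, 344], [188, 408], [262, 351], [240, 317]]
[[359.9894 368.1645]
 [432.1564 304.7073]
 [505.1467 387.7159]
 [432.9797 451.173 ]] [[435, 323], [401, 335], [364, 369], [428, 444], [502, 386]]
```

Run:
```python
from h import *
from scipy.optimize import least_squares
import pots
a,b=pots.a,pots.b
U=np.array([[206,295],[263,349],[189,407],[133,345]]);V=np.array([[365,371],[435,323],[501,386],[430,443]])
r=least_squares(pots.res,[.5,-.33,-.1],args=([(a,U),(b,V)],));print('T',r.x,r.cost,r.fun.reshape(-1,2))
go([.635,-.037,.0645])
```

```text
[0.6251 0.0314 0.0868] [0.6258 0.0301 0.088 ] [0.6243 0.0307 0.088 ]
[0.6935 0.039  0.0868] [0.6936 0.0397 0.088 ] [0.6916 0.0364 0.088 ]
[ 0.6348 -0.0366  0.086 ] [ 0.6357 -0.0376  0.088 ] [ 0.6329 -0.0385  0.088 ]
tray [ 0.5    -0.3305 -0.0828] 136.47576247876293 [[ -5.1599  -2.9842]
 [ -1.4746  -4.5457]
 [ -2.5846   0.3071]
 [ -5.6423  -0.1088]
 [ -0.7202 -11.6161]
 [ -0.2204  -3.9076]
 [  4.3677  -1.1293]
 [  1.9852  -0.9484]]
[[129.2917 345.9476]
 [211.3143 280.7502]
 [265.8203 349.3223]
 [183.7977 414.5198]] [[206, 294], [133, 343], [189, 409], [262, 350], [239, 316]]
[[360.2659 367.8558]
 [432.9796 304.6265]
 [506.0905 388.704 ]
 [433.3768 451.9333]] [[435, 322], [392, 341], [364, 371], [428, 445], [502, 387]]
T [ 0.5    -0.3307 -0.1074] 79.27684269351953 [[-2.7314 -0.9521]
 [-2.5993 -5.13  ]
 [-3.4151 -2.5582]
 [-3.3878  0.6094]
 [ 0.5385 -6.9469]
 [ 0.428  -1.648 ]
 [ 3.6158 -0.582 ]
 [ 2.1972 -4.1675]]
t 21.05 tcp [ 0.6732 -0.1206  0.1954] yaw -3.054 q7 1.93 tilt [-0.009  0.014] open 0.0429 F [-0.2  0.1  0.3] -> shift [ 2.97  8.46 13.24] spin None
```

Emit:
arm_command(series=[[[1.5, 4, 0], 0, 45], [[3, 8, 2], 0, 45], [[3, 8.5, 5], 0, 45], [[3, 8.5, 8], 0, 45], [[3, 8.5, 11], 0, 45], [[3, 8.5, 13], 0, 45], [[3, 8.5, 13.2], 0, 45], [[3, 8.5, 13.2], 0, 0], [[3, 8.5, 13.2], 0, 0], [[3, 8.5, 13.2], 0, 0]], newtons=80)

```text
t: 21.88
position: [0.6353, -0.0368, 0.0661]
tool_rot: [-0.043, 0.999, 0.007, -0.004]
force: [0.2, -0.0, -2.9]
opening: 0.0174
```

Emit:
arm_command(series=[[[0, 0, 0], 0, 0], [[0, 0, 0], 0, 0], [[0, 0, 0], 0, 0], [[0, 0, -2], 0, 0], [[0, 0, -4], 0, 0], [[0, 0, -5.5], 0, 0], [[0, 0, -5.5], 0, 0], [[0, 0, -5.5], 0, 0], [[0, 0, -5.5], 0, 0], [[0, 0, -5.5], 0, 0]])

```text
t: 22.72
position: [0.6345, -0.0373, 0.1195]
tool_rot: [-0.043, 0.999, 0.008, -0.005]
force: [0.0, 0.7, -2.4]
opening: 0.0173
```

```bash
python3 -c "
from h import *
go([.555,-.12,.12]);go([.5373,-.3772,.12])"
```

```text
t 22.72 tcp [ 0.6345 -0.0373  0.1195] yaw -3.055 q7 1.82 tilt [-0.011  0.015] open 0.0173 F [ 0.   0.7 -2.4] -> shift [ 8.64 -7.54 -0.09] spin None
t 22.72 tcp [ 0.6345 -0.0373  0.1195] yaw -3.055 q7 1.82 tilt [-0.011  0.015] open 0.0173 F [ 0.   0.7 -2.4] -> shift [ 12.64 -33.01  -0.44] spin None
```

Emit:
arm_command(series=[[[2.9, -2.5, 0], 0, 0], [[5.8, -5, 0], 0, 0], [[8.6, -7.5, 0], 0, 0], [[9.5, -11, 0], 0, 0], [[10, -14.5, 0], 0, 0], [[10.5, -18, 0], 0, 0], [[11, -21.5, 0], 0, 0], [[11.5, -25, 0], 0, 0], [[12, -28.5, 0], 0, 0], [[12.6, -31, 0], 0, 0]])

```text
t: 23.55
position: [0.5345, -0.3607, 0.1147]
tool_rot: [-0.042, 0.999, 0.007, -0.006]
force: [0.5, -1.1, -2.8]
opening: 0.0169
```

```bash
python3 -c "
from h import *
go([.5373,-.3772,.0475])"
```

```text
t 23.55 tcp [ 0.5345 -0.3607  0.1147] yaw -3.057 q7 2.38 tilt [-0.012  0.013] open 0.0169 F [ 0.5 -1.1 -2.8] -> shift [-0.21 -1.76  6.7 ] spin None
```

Emit:
arm_command(series=[[[-0.2, -1.8, 0], 0, 0], [[-0.2, -1.8, 2], 0, 0], [[-0.2, -1.8, 4], 0, 0], [[-0.2, -1.8, 5.5], 0, 0], [[-0.2, -1.8, 6.2], 0, 0], [[-0.2, -1.8, 6.6], 0, 0], [[-0.2, -1.8, 6.6], 0, 0], [[-0.2, -1.8, 6.6], 0, 0], [[-0.2, -1.8, 6.6], 0, 0], [[-0.2, -1.8, 6.6], 0, 0]])

```text
t: 24.38
position: [0.5374, -0.3776, 0.0485]
tool_rot: [-0.042, 0.999, 0.007, -0.006]
force: [-0.7, -0.1, -3.3]
opening: 0.0169
```

```bash
python3 -c "
from h import *
go([.5373,-.3772,.048])
b=snap('side','side3')"
```

```text
t 24.38 tcp [ 0.5374 -0.3776  0.0485] yaw -3.057 q7 2.43 tilt [-0.012  0.013] open 0.0169 F [-0.7 -0.1 -3.3] -> shift [0.01 0.04 0.05] spin None
```

View pics/side3.png

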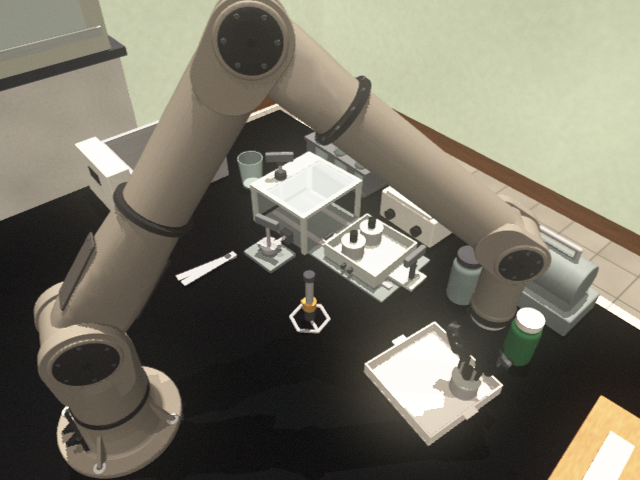

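Pot 1 is inside the tray at (465,378) in the side view. Two pots remain on the carriage, and the hold-down and cam bars are where I left them. Releasing.

Emit:
arm_command(series=[[[0, 0, 0.1], 0, 0], [[0, 0, 0.1], 0, 0], [[0, 0, 0.1], 0, 45], [[0, 0, 0.1], 0, 45], [[0, 0, 0.1], 0, 45], [[0, 0, 0.1], 0, 45], [[0, 0, -2], 0, 45], [[0, 0, -5], 0, 45], [[0, 0, -8], 0, 45], [[0, 0, -8], 0, 45]])

```text
t: 25.27
position: [0.5418, -0.3818, 0.1353]
tool_rot: [-0.042, 0.999, 0.003, -0.001]
force: [0.7, -1.3, 1.2]
opening: 0.0384
```

```bash
python3 -c "
from h import *
go([.625,.031,.066]);go([.54,-.1,.13])
a=snap('scene');b=snap('side','side4')
for p in(a,b):
    for l in('pot1_mid',):
      for q in env.cut_out(l,p): print(np.round(q['xy']),round(q['confidence'],2),q['pixels'].sum())
    print(proj(p,[[.625,.031,.055],[.693,.039,.055],[.537,-.377,.037]]))
B=b['pixels'][180:430,250:520,::-1];cv2.imwrite('pics/c5.png',cv2.resize(B,(648,600),interpolation=cv2.INTER_CUBIC))
"
```

```text
t 25.27 tcp [ 0.5418 -0.3818  0.1353] yaw -3.057 q7 2.4 tilt [-0.002  0.006] open 0.0384 F [ 0.7 -1.3  1.2] -> shift [-11.79  40.38   7.17] spin None
t 25.27 tcp [ 0.5418 -0.3818  0.1353] yaw -3.057 q7 2.4 tilt [-0.002  0.006] open 0.0384 F [ 0.7 -1.3  1.2] -> shift [-2.2  28.09  0.71] spin None
[190. 372.] 0.61 884
[[347.18111505 262.10899014]
 [373.78055598 273.76678414]
 [190.48732381 367.9009584 ]]
[461. 378.] 0.8 942
[[353.44555618 241.81986264]
 [371.10654575 228.12527779]
 [465.51176248 377.34831269]]
```

View pics/c5.png

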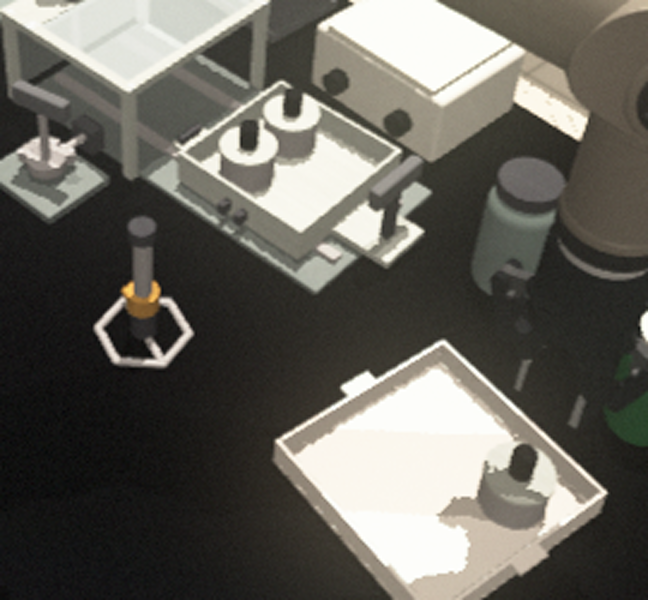

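Pot 1 stands upright in the tray, knob at (522,455) in the crop. The other two have not moved. Going for the second.

Emit:
arm_command(series=[[[0, 3.5, -1], 0, 45], [[0, 7, -1], 0, 45], [[0, 10.5, -1], 0, 45], [[0, 14, -1], 0, 45], [[-0.5, 17.5, -1], 0, 45], [[-1, 21, -1], 0, 45], [[-1.5, 24.5, -1], 0, 45], [[-2, 28, -1], 0, 45], [[-4, 31, -1], 0, 45], [[-6.5, 34, -1], 0, 45]])

```text
t: 26.3
position: [0.5718, -0.0322, 0.1406]
tool_rot: [-0.042, 0.999, 0.007, -0.008]
force: [1.1, -0.2, 0.6]
opening: 0.0384
```

```bash
python3 -c "
from h import *
go([.625,.031,.0655])"
```

```text
t 26.3 tcp [ 0.5718 -0.0322  0.1406] yaw -3.057 q7 1.78 tilt [-0.017  0.014] open 0.0384 F [ 1.1 -0.2  0.6] -> shift [-5.96  5.73  7.51] spin None
```

Emit:
arm_command(series=[[[-2.5, 2.5, 0], 0, 45], [[-5, 5, 0], 0, 45], [[-6, 5.7, 1], 0, 45], [[-6, 5.7, 4], 0, 45], [[-6, 5.7, 6.5], 0, 45], [[-6, 5.7, 7.4], 0, 45], [[-6, 5.7, 7.5], 0, 45], [[-6, 5.7, 7.5], 0, 0], [[-6, 5.7, 7.5], 0, 0], [[-6, 5.7, 7.5], 0, 0]])

```text
t: 27.13
position: [0.6256, 0.0306, 0.066]
tool_rot: [-0.042, 0.999, 0.008, -0.008]
force: [-0.5, -0.0, -2.7]
opening: 0.0172
```

Emit:
arm_command(series=[[[0, 0, 0], 0, 0], [[0, 0, 0], 0, 0], [[0, 0, 0], 0, 0], [[0, 0, -2], 0, 0], [[0, 0, -4], 0, 0], [[0, 0, -5.5], 0, 0], [[0, 0, -5.5], 0, 0], [[0, 0, -5.5], 0, 0], [[0, 0, -5.5], 0, 0], [[0, 0, -5.5], 0, 0]])

```text
t: 27.97
position: [0.6253, 0.0299, 0.1195]
tool_rot: [-0.042, 0.999, 0.007, -0.009]
force: [-0.4, -0.6, -2.6]
opening: 0.0178
```

```bash
python3 -c "
from h import *
go([.54,-.10,.12]);go([.4538,-.3683,.12])"
```

```text
t 27.97 tcp [0.6253 0.0299 0.1195] yaw -3.057 q7 1.69 tilt [-0.019  0.014] open 0.0178 F [-0.4 -0.6 -2.6] -> shift [  9.6  -12.22  -0.07] spin None
t 27.97 tcp [0.6253 0.0299 0.1195] yaw -3.057 q7 1.69 tilt [-0.019  0.014] open 0.0178 F [-0.4 -0.6 -2.6] -> shift [ 20.46 -38.22  -0.28] spin None
```

Emit:
arm_command(series=[[[2.6, -2.5, 0], 0, 0], [[5, -5, 0], 0, 0], [[7.5, -8, 0], 0, 0], [[9, -11, 0], 0, 0], [[10, -14, 0], 0, 0], [[11.4, -17, 0], 0, 0], [[12.8, -20, 0], 0, 0], [[14.1, -23, 0], 0, 0], [[15.3, -26, 0], 0, 0], [[16.6, -29, 0], 0, 0]])

```text
t: 28.8
position: [0.4832, -0.274, 0.1169]
tool_rot: [-0.042, 0.999, 0.008, -0.01]
force: [0.2, 0.3, -3.1]
opening: 0.0174
```

```bash
python3 -c "
from h import *
go([.4538,-.3683,.0495])"
```

```text
t 28.8 tcp [ 0.4832 -0.274   0.1169] yaw -3.057 q7 2.27 tilt [-0.021  0.015] open 0.0174 F [ 0.2  0.3 -3.1] -> shift [ 3.6  -9.25  6.66] spin None
```

Emit:
arm_command(series=[[[1.2, -3, 0], 0, 0], [[2.4, -6, 0], 0, 0], [[3.6, -9.2, 0.5], 0, 0], [[3.6, -9.2, 2], 0, 0], [[3.6, -9.2, 4], 0, 0], [[3.6, -9.2, 5.5], 0, 0], [[3.6, -9.2, 6.3], 0, 0], [[3.6, -9.2, 6.7], 0, 0], [[3.6, -9.2, 6.7], 0, 0], [[3.6, -9.2, 6.7], 0, 0]])

```text
t: 29.63
position: [0.4541, -0.368, 0.0493]
tool_rot: [-0.043, 0.999, 0.008, -0.01]
force: [0.1, -0.2, -2.6]
opening: 0.0174
```

```bash
python3 -c "
from h import *
go([.4538,-.3683,.048])"
```

```text
t 29.63 tcp [ 0.4541 -0.368   0.0493] yaw -3.056 q7 2.49 tilt [-0.02   0.014] open 0.0174 F [ 0.1 -0.2 -2.6] -> shift [ 0.03 -0.03  0.13] spin None
```

Emit:
arm_command(series=[[[0, 0, 0.15], 0, 0], [[0, 0, 0.2], 0, 0], [[0, 0, 0.2], 0, 45], [[0, 0, 0.2], 0, 45], [[0, 0, 0.2], 0, 45], [[0, 0, 0.2], 0, 45], [[0, 0, -2], 0, 45], [[0, 0, -5], 0, 45], [[0, 0, -8.5], 0, 45], [[0, 0, -9], 0, 45]])

```text
t: 30.47
position: [0.4588, -0.3722, 0.1452]
tool_rot: [-0.042, 0.999, 0.004, -0.006]
force: [0.8, -0.2, 0.5]
opening: 0.0386
```

```bash
python3 -c "
from h import *
go([.54,-.1,.14]);go([.693,.038,.0655])
a=snap('scene','scene5');b=snap('side','side5')
for p in(a,b):
    print([(np.round(q['xy']),round(q['confidence'],2)) for q in env.search_frame('pot1_mid',p)])
    print(proj(p,[[.693,.039,.055],[.537,-.377,.037],[.454,-.368,.037]]))
A=a['pixels'][200:440,120:400,::-1];B=b['pixels'][190:450,320:520,::-1];cv2.imwrite('pics/c6.png',np.hstack([cv2.resize(A,(420,360)),cv2.resize(B,(277,360))]))
"
```

```text
t 30.47 tcp [ 0.4588 -0.3722  0.1452] yaw -3.057 q7 2.44 tilt [-0.012  0.008] open 0.0386 F [ 0.8 -0.2  0.5] -> shift [-10.4   26.43   0.65] spin None
t 30.47 tcp [ 0.4588 -0.3722  0.1452] yaw -3.057 q7 2.44 tilt [-0.012  0.008] open 0.0386 F [ 0.8 -0.2  0.5] -> shift [-26.89  38.82   8.03] spin None
[(array([192., 372.]), 0.73), (array([334., 204.]), 0.29)]
[[373.78055598 273.76678414]
 [190.48732381 367.9009584 ]
 [165.66415326 343.23648821]]
[(array([465., 381.]), 0.84), (array([380., 258.]), 0.35), (array([278., 157.]), 0.28)]
[[371.10654575 228.12527779]
 [465.51176248 377.34831269]
 [433.86973922 399.32455502]]
```

View pics/c6.png

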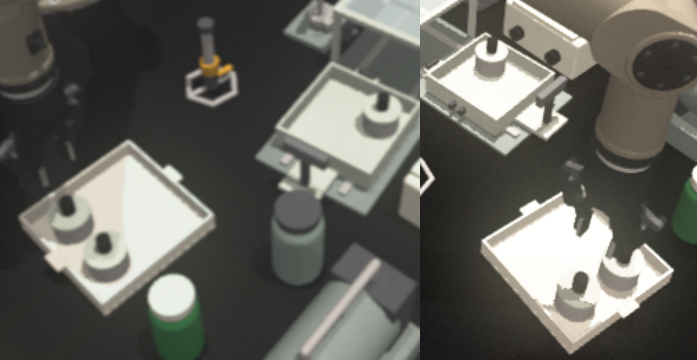

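Two pots stand upright in the tray, at crop (68,215) and (105,255). The third is still on the deck at crop (380,115). Fetching it.

Emit:
arm_command(series=[[[-1.5, 3.4, 0], 0, 45], [[-3, 6.8, 0], 0, 45], [[-4.3, 10.2, 0], 0, 45], [[-5.6, 13.6, 0], 0, 45], [[-7, 17, 0], 0, 45], [[-8.3, 20.4, 0], 0, 45], [[-9.6, 23.8, 0], 0, 45], [[-11, 27, 0], 0, 45], [[-13.5, 29, 0], 0, 45], [[-16.5, 31.2, 0], 0, 45]])

```text
t: 31.5
position: [0.5913, -0.042, 0.1384]
tool_rot: [-0.043, 0.999, 0.008, -0.013]
force: [-0.8, -0.2, 0.6]
opening: 0.0385
```

```bash
python3 -c "
from h import *
go([.693,.0385,.0655])"
```

```text
t 31.5 tcp [ 0.5913 -0.042   0.1384] yaw -3.055 q7 1.8 tilt [-0.026  0.016] open 0.0385 F [-0.8 -0.2  0.6] -> shift [-11.     7.02   7.15] spin None
```

Emit:
arm_command(series=[[[-3.5, 2.2, 0], 0, 45], [[-7, 4.4, 0], 0, 45], [[-10.5, 6.6, 0], 0, 45], [[-11, 7, 2], 0, 45], [[-11, 7, 4.5], 0, 45], [[-11, 7, 6.5], 0, 45], [[-11, 7, 7.1], 0, 45], [[-11, 7, 7.2], 0, 45], [[-11, 7, 7.2], 0, 0], [[-11, 7, 7.2], 0, 0]])

```text
t: 32.33
position: [0.6924, 0.0384, 0.0643]
tool_rot: [-0.043, 0.999, 0.009, -0.014]
force: [0.2, 0.7, -2.6]
opening: 0.0177
```

Emit:
arm_command(series=[[[0, 0, 0], 0, 0], [[0, 0, 0], 0, 0], [[0, 0, 0], 0, 0], [[0, 0, 0], 0, 0], [[0, 0, -2], 0, 0], [[0, 0, -4], 0, 0], [[0, 0, -5.5], 0, 0], [[0, 0, -5.5], 0, 0], [[0, 0, -5.5], 0, 0], [[0, 0, -5.5], 0, 0]])

```text
t: 33.17
position: [0.6928, 0.0376, 0.1178]
tool_rot: [-0.043, 0.999, 0.009, -0.015]
force: [0.5, -0.1, -3.3]
opening: 0.0176
```

```bash
python3 -c "
from h import *
go([.55,-.10,.12]);go([.505,-.286,.12])"
```

```text
t 33.17 tcp [0.6928 0.0376 0.1178] yaw -3.056 q7 1.7 tilt [-0.03   0.016] open 0.0176 F [ 0.5 -0.1 -3.3] -> shift [ 15.41 -12.49  -0.  ] spin None
t 33.17 tcp [0.6928 0.0376 0.1178] yaw -3.056 q7 1.7 tilt [-0.03   0.016] open 0.0176 F [ 0.5 -0.1 -3.3] -> shift [ 21.49 -30.63  -0.16] spin None
```

Emit:
arm_command(series=[[[3, -2.3, -0.3], 0, 0], [[6, -4.6, -0.3], 0, 0], [[9, -7, -0.3], 0, 0], [[12, -9.5, -0.3], 0, 0], [[15, -12, -0.3], 0, 0], [[16.5, -15, -0.3], 0, 0], [[17.5, -18, -0.3], 0, 0], [[18.5, -21, -0.3], 0, 0], [[19.5, -24, -0.3], 0, 0], [[20.5, -27, -0.3], 0, 0]])

```text
t: 34.0
position: [0.51, -0.2497, 0.1204]
tool_rot: [-0.043, 0.999, 0.009, -0.016]
force: [0.6, 0.2, -2.8]
opening: 0.0177
```

```bash
python3 -c "
from h import *
go([.505,-.286,.048])"
```

```text
t 34.0 tcp [ 0.51   -0.2497  0.1204] yaw -3.055 q7 2.2 tilt [-0.033  0.017] open 0.0177 F [ 0.6  0.2 -2.8] -> shift [ 0.59 -3.72  7.19] spin None
```

Emit:
arm_command(series=[[[0.3, -2, 0], 0, 0], [[0.6, -3.7, 0], 0, 0], [[0.6, -3.7, 1], 0, 0], [[0.6, -3.7, 3], 0, 0], [[0.6, -3.7, 5], 0, 0], [[0.6, -3.7, 6.3], 0, 0], [[0.6, -3.7, 6.8], 0, 0], [[0.6, -3.7, 7.2], 0, 0], [[0.6, -3.7, 7.2], 0, 0], [[0.6, -3.7, 7.2], 0, 0]])

```text
t: 34.83
position: [0.5055, -0.286, 0.0484]
tool_rot: [-0.043, 0.999, 0.009, -0.016]
force: [1.1, 0.0, -1.9]
opening: 0.0175
```

Emit:
arm_command(series=[[[0, 0, 0.1], 0, 0], [[0, 0, 0.1], 0, 0], [[0, 0, 0.1], 0, 45], [[0, 0, 0.1], 0, 45], [[0, 0, 0.1], 0, 45], [[0, 0, 0.1], 0, 45], [[0, 0, -2], 0, 45], [[0, 0, -5], 0, 45], [[0, 0, -8], 0, 45], [[0, 0, -8.5], 0, 45]])

```text
t: 35.67
position: [0.5113, -0.2896, 0.1387]
tool_rot: [-0.043, 0.999, 0.007, -0.011]
force: [0.2, -1.4, 0.4]
opening: 0.0382
```

```bash
python3 -c "
from h import *
go([*sh(0,-.31-.05)[:2],.15],.0933);go([*sh(0,-.31)[:2],.075],.0933)
a=snap('scene','scene6');b=snap('side','side6')
A=a['pixels'][200:440,120:400,::-1];B=b['pixels'][190:450,320:520,::-1];cv2.imwrite('pics/c7.png',np.hstack([cv2.resize(A,(420,360)),cv2.resize(B,(277,360))]))
"
```

```text
t 35.67 tcp [ 0.5113 -0.2896  0.1387] yaw -3.056 q7 2.26 tilt [-0.023  0.012] open 0.0382 F [ 0.2 -1.4  0.4] -> shift [-17.43  10.73  -1.37] spin -0.007
t 35.67 tcp [ 0.5113 -0.2896  0.1387] yaw -3.056 q7 2.26 tilt [-0.023  0.012] open 0.0382 F [ 0.2 -1.4  0.4] -> shift [-17.56  15.62   6.2 ] spin -0.007
```

View pics/c7.png

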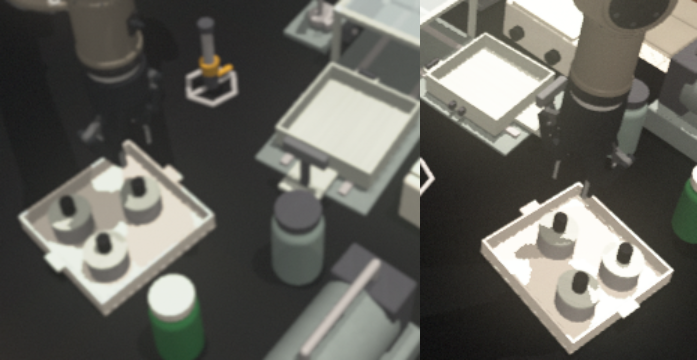

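All three pots stand upright in the tray (crop (68,215), (138,195), (105,255)) and the deck is empty. Going to the handle to push the carriage home.

Emit:
arm_command(series=[[[-1, 3.5, -2], 0, 50], [[-3, 7, -3], 0, 50], [[-6, 10, -3], 0, 50], [[-9, 12, -3], 0, 50], [[-12, 14, -3], 0, 50], [[-15, 15.5, -3], 0, 50], [[-17.5, 15.6, -2.5], 0, 50], [[-17.5, 15.6, -2], 0, 50], [[-17.5, 15.6, -2], 0, 50], [[-17.5, 15.6, -2], 0, 50]])

```text
t: 36.6
position: [0.669, -0.1188, 0.1513]
tool_rot: [-0.042, 0.999, 0.008, -0.016]
force: [0.7, 0.0, 0.0]
opening: 0.0426
```

```bash
python3 -c "
from h import *
go([.6723,-.1205,.0755],.0933)"
```

```text
t 36.6 tcp [ 0.669  -0.1188  0.1513] yaw -3.056 q7 1.92 tilt [-0.032  0.014] open 0.0426 F [0.7 0.  0. ] -> shift [-0.55 -0.33  7.56] spin -0.008
```

Emit:
arm_command(series=[[[-0.5, -0.3, 2.5], 0, 50], [[-0.5, -0.3, 5], 0, 50], [[-0.5, -0.3, 7], 0, 50], [[-0.5, -0.3, 7.6], 0, 50], [[-0.5, -0.3, 7.6], 0, 50], [[-0.5, -0.3, 7.6], 0, 0], [[-0.5, -0.3, 7.6], 0, 0], [[-0.5, -0.3, 7.6], 0, 0], [[-0.5, -0.3, 7.6], 0, 0], [[-0.5, -0.3, 7.6], 0, 0]])

```text
t: 37.43
position: [0.6725, -0.1185, 0.0774]
tool_rot: [-0.043, 0.999, 0.009, -0.015]
force: [-3.2, 4.2, 6.7]
opening: 0.0127
```

```bash
python3 -c "
from h import *
go([.6553,.0655,.0755],.0933)"
```

```text
t 37.43 tcp [ 0.6725 -0.1185  0.0774] yaw -3.055 q7 1.95 tilt [-0.031  0.016] open 0.0127 F [-3.2  4.2  6.7] -> shift [ 0.11 18.48  0.54] spin -0.006
```

Emit:
arm_command(series=[[[0, 1, 0.02], 0, 0], [[0, 2, 0.04], 0, 0], [[0, 3, 0.06], 0, 0], [[0, 4, 0.08], 0, 0], [[0, 5, 0.1], 0, 0], [[0, 6, 0.12], 0, 0], [[0, 7, 0.14], 0, 0], [[0, 8, 0.16], 0, 0], [[0, 9, 0.17], 0, 0], [[0, 9.6, 0.18], 0, 0]])

```text
t: 38.27
position: [0.6637, -0.0206, 0.0775]
tool_rot: [-0.044, 0.999, 0.009, -0.016]
force: [-1.7, -2.4, -1.2]
opening: 0.0126
```

```bash
python3 -c "
from h import *
go([.6553,.0665,.0774],.0933)"
```

```text
t 38.27 tcp [ 0.6637 -0.0206  0.0775] yaw -3.053 q7 1.8 tilt [-0.032  0.017] open 0.0126 F [-1.7 -2.4 -1.2] -> shift [0.06 8.75 0.18] spin -0.005
```

Emit:
arm_command(series=[[[0, 1, 0.02], 0, 0], [[0, 2, 0.04], 0, 0], [[0, 3, 0.06], 0, 0], [[0, 4, 0.08], 0, 0], [[0, 5, 0.1], 0, 0], [[0, 6, 0.12], 0, 0], [[0, 7, 0.14], 0, 0], [[0, 8, 0.16], 0, 0], [[0, 8.6, 0.17], 0, 0], [[0, 8.8, 0.17], 0, 0]])

```text
t: 39.1
position: [0.6558, 0.0658, 0.0775]
tool_rot: [-0.044, 0.999, 0.008, -0.016]
force: [-0.2, -7.3, -1.0]
opening: 0.0127
```

```bash
python3 -c "
from h import *
go([.6553,.0665,.0774],.0933)"
```

```text
t 39.1 tcp [0.6558 0.0658 0.0775] yaw -3.053 q7 1.67 tilt [-0.032  0.014] open 0.0127 F [-0.2 -7.3 -1. ] -> shift [0.05 0.07 0.01] spin -0.004
```

Emit:
arm_command(series=[[[0, 0.2, 0], 0, 0], [[0, 0.2, 0], 0, 0], [[0, 0, 0], 0, 50], [[0, 0, 0], 0, 50], [[0, 0, 0], 0, 50], [[0, 0, 0], 0, 50], [[0, 0, -4], 0, 50], [[0, 0, -8], 0, 50], [[0, 0, -12], 0, 50], [[0, -3, -15], 0, 50]])

```text
t: 39.93
position: [0.6644, 0.0443, 0.2303]
tool_rot: [-0.05, 0.999, 0.012, -0.013]
force: [2.4, 1.8, 0.6]
opening: 0.043
```

Emit:
arm_command(series=[[[0, -4, -2], 0, 50], [[0, -8, -4], 0, 50], [[0, -12, -4], 0, 50], [[0, -16, -4], 0, 50], [[0, -16, -4], 0, 50], [[0, -16, -4], 0, 50], [[0, -16, -4], 0, 50], [[0, -16, -4], 0, 50], [[0, -16, -4], 0, 50], [[0, -16, -4], 0, 50]])

```text
t: 40.77
position: [0.6818, -0.1136, 0.2662]
tool_rot: [-0.052, 0.999, 0.012, -0.013]
force: [-0.2, 0.1, -0.5]
opening: 0.0426
```

```bash
python3 -c "
from h import *
go([.6553,.0665,.0774],.0933)
a=snap('scene','scene7');b=snap('side','side7')
cv2.imwrite('pics/c8.png',np.hstack([cv2.resize(a['pixels'][130:440,120:480,::-1],(400,344)),cv2.resize(b['pixels'][130:450,190:540,::-1],(376,344))]))
p0=cv2.imread('pics/side0.png')
# carriage home check: handle patch vs start, side view
t=p0[205:250,335:375];r=cv2.matchTemplate(b['pixels'][190:270,315:400,::-1].copy(),t,cv2.TM_CCOEFF_NORMED);_,v,_,l=cv2.minMaxLoc(r);print(v,l,'expected (20,15)')
"
```

```text
t 40.77 tcp [ 0.6818 -0.1136  0.2662] yaw -3.038 q7 1.92 tilt [-0.028  0.023] open 0.0426 F [-0.2  0.1 -0.5] -> shift [ 0.29 17.69 19.36] spin 0.01
0.9960628151893616 (20, 15) expected (20,15)
```

View pics/c8.png

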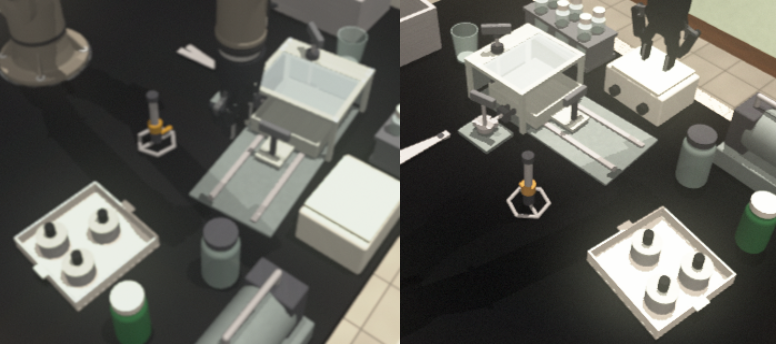

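Carriage home: the handle patch matches the start image exactly. All three pots are upright in the tray and nothing else has moved. Handing in.

```bash
python3 -c "
from h import *
b=snap('side')
print([(np.round(q['xy']),round(q['confidence'],2)) for q in env.search_frame('pot1_mid',b)])
print(env.close_job())"
```

```text
[(array([463., 380.]), 0.78)]
the job is handed in; nothing more can be done
None
```

The job is handed in at about 41 s of robot time, with every step done in order; the hand-in gave no verdict.

- **Hold-down:** turned about 3.87 rad clockwise. The bar's angle seen by the wrist camera afterwards (2.47 rad) agreed with the tool's (2.48 rad).
- **Cam and bolt:** turned about 1.8 rad anticlockwise until the knob was held at 0.44 N m. A close-up showed the bolt tip in the notch, and later pictures show the knob unmoved. There is no direct reading of the bolt, so this rests on that resistance and the pictures.
- **Carriage and pots:** drawn out to its end stop (14.7 N). Three pots were on it; all three now stand upright in the tray, well clear of the walls. It was then pushed home, and its handle in the side view matches the start picture exactly.
- **Other things on the bench:** the burner, jars, beaker and clamp look where they were in the last pictures. The squeeze bottle was not in those crops, so I did not check it at the end. The arm is clear of everything.

Checks that disagreed:
- The shaker's position read 2 to 3 mm differently between the wrist camera and the fixed cameras.
- The tray fit was only good to about 4 mm.
- The pot detector reported only one of the three pots in each of the last views; I confirmed the other two by eye.

I saw no sign of the grip slackening or of a pot being knocked aside.

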